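Pack the gift chest and close its lid

ROBOT

A 6-joint arm with a two-finger parallel gripper is mounted at the origin on the work surface. World frame = base frame: x ahead of the robot, y to its left, z up, the work surface at z = 0. Lengths are in mm, angles in rad, forces in N, time in s.
With the tool pointing down it reaches from about 275 to 750 mm from the base axis. Payload 10.2 kg.
Tool frame: the origin (TCP) lies between the finger pads; the fingertips stand 8 mm ahead of it and the grasp point (between the pads) lies 11 mm behind it; z points along the fingers, y is the line along which they close (so a half turn about z gives the same grasp; the last joint's range is limited). The gripper opens to 85 mm and grips with 20 to 120 N. Pads are 22 mm wide; open, the fingers measure 114 mm over their backs; the gripper's body (76 mm by 85 mm) begins 54 mm behind the grasp point. The pads swing forward as they close: fully open they stand 13 mm farther back than shut.
Start: joints at [-1.372, 0.313, 1.498, -0, 1.331, -0.223], TCP at [214.925, -478.997, 239.294] pointing down, gripper open.
Joint ranges: [-2.94, 2.94], [-0.97, 2.17], [0.19, 2.56], [-1.23, 4.37], [0.02, 3.11], [-2.88, 2.88]. Speed limits (rad/s): [2.39, 2.39, 3.01, 3.14, 3.14, 3.14].

INTERFACE

Orientations are given as a unit quaternion [w, x, y, z].
In Python, from rig import * gives the robot as it stands.
- The arm moves only by the shell command python3 -m handwheel 'ROWS' [FORCE]. ROWS is JSON, a list that holds one entry, the list of rows, each a list of 7 numbers: the shift along the world's x, y, z in mm, then the turn, a rotation vector about the world's x, y, z in degrees, then the opening, from -1 (shut) to 1 (fully open). A call has 1 to 8 rows; each row shifts and turns the commanded pose from where the row before left it; what a row does not reach is not made up. A row lasts 1/8 s, in which the tool goes at most 62.5 mm and 10.7 degrees, less where a joint would pass 70% of its speed; a pose out of reach is approached as far as the arm can. A call is refused whole if a number of a shift passes 62.5 or a number of a turn 10.7, either way. A call with a gripper value outside its range is refused whole. The fingers move at their own pace and stop on an object; FORCE is the grip in N (left out, the last holds). Time passes only in rows, so rows that do not move let the fingers close. It gives the time, the measured TCP pose, the force, the opening and the grip force at its end, in the units of the state.
- sense(): the state, without advancing time (a new reading comes with each control period).
- capture(name): name is "scene" or "top"; returns a dict with "image" (480x640x3 uint8, red, green, blue), "fx", "fy", "cx", "cy" (pixels), "dist_coeffs" ([k1, k2, p1, p2, k3] as OpenCV has them; the pictures are not rectified), "rvec" (rotation vector, rad) and "tvec" (3), from world to camera coordinates, as OpenCV has them. Camera axes: x right, y down, z forward; pixel columns grow to the right and rows downward; lengths in mm; the calibration is good to about 2 mm. A picture is of the moment at which its call begins. There is no depth.
- finish_job(): hands the job in; it is judged then, once.
The state is a dict: "time_s": time; "joints": joint angles; "dq": joint speeds; "tau": joint torques, N m; "eef_pos": TCP position; "ee_rot": TCP orientation; "force": force on the tool from outside, world axes, zero at the start; "wrist_torque": the same for the moment, N m; "grip_width": opening from 0.0 (shut) to 1.0 (fully open); "grip_force": force on a finger pad.
Only numpy, scipy, OpenCV 4.12 (cv2) and the standard library are available. Lean on these libraries where they do the work, as an engineer would, in place of code of your own. Each camera call takes 0.05 s, during which the arm holds its last target. There are 200 camera calls.

TASK

Take the clear-topped macaron carton off the plywood serving board and set it down, window up, flat in the empty compartment of the open gift chest; do not drop it. Then lower the chest's hinged lid gently, without slamming it, until it is fully closed. Leave the carton already packed in the chest, the small jar and the price sign where they are.

Things in the scene. Friction and masses are not known exactly. Their poses are not given: they have to be found in the camera images.
- chest: Dark wooden gift chest, fixed. Base: open tray 142 (x) by 200 (y) by 24 mm, walls and floor 5 mm; a 4 mm partition along x, top 17 mm above the counter, makes two compartments 132 by 93 mm at +y and -y. One holds a packed carton, the other only a pad; which varies. Origin: centre of underside, on the counter. x points to the hinge (away from the robot, within 0.35 rad), y along the hinge, z up
- lid (a joint): Lid angle, rad: 0 closed, grows opening; starts 1.55 to 1.8 (upright or leaning back), limit 1.95. Stiff hinge: the lid stays where it is left, never falls, needs 2 to 5 N at its front edge to move. Lid: 0.25 kg hollow cover 142 by 200 mm, 36 mm deep, flat 6 mm top, 5 mm skirts, no handle; pushing its outer face swings it shut
- lid_hinge (a point): Middle of the lid's hinge axis, on top of the chest's far (+x) wall, 71 mm from the chest's origin along x, 24.5 mm above the counter; the axis runs along the chest's y. Its frame turns with the lid: own -x runs along the lid to its front edge, own z is square to the lid, out of its outer face
- lid_front (a point): Middle of the lid's free front edge on its outer face: 142 mm along the lid from the hinge axis and 36 mm out, square to it. Lid closed: 60.5 mm above the counter. Lid upright: the highest part, about 165 mm up, on the side away from the robot
- carton: Loose carton to be packed, lying on the serving board (plywood, 160 by 120 by 12 mm, on the other side, left or right, from the chest): 104 (x) by 38 (y) by 42 mm high, about 0.12 kg, rigid, cardboard below, clear top over a row of macarons. Origin: centre of underside; z up through the clear top
- pad: White paper pad, 126 (x) by 88 (y) by 3 mm, fixed on the floor of the chest's empty compartment, where the carton is to lie; its top is 8 mm above the counter. Origin: centre of its underside, in the middle of the compartment; x and y as the chest's
- packed: Carton of the same kind and size that already lies in the chest's other compartment. Origin: centre of its underside
- jar: Small loose glass jar with steel cap, 56 mm across, 85 mm high, standing near the middle between chest and board. Origin: centre of its underside
- sign: Loose upright price sign, foot 40 by 60 mm, 80 mm high, standing behind the jar, between chest and board. Origin: centre of its underside

How it is judged (in metres and radians):
On the way:
1. the carton lies flat in the empty compartment, let go, with the lid still open (x of carton in the frame of pad between -0.03 and 0.03 m and y of carton in the frame of pad between -0.04 and 0.04 m and z of carton in the frame of pad below 0.009 m and angle between carton's own z axis and vertical below 0.15 rad and contact force between the fingers and carton below 0.1 N and value of joint lid above 0.8 rad), for 0.2 s.
At the end, for the whole second after the job is handed in: The carton lies window up (within 0.15 rad) on the pad of the compartment that was empty (its origin within 30 mm along x and 40 mm along y of the pad's and less than 9 mm above it), at rest and let go, and the lid is closed to within 0.04 rad (x of carton in the frame of pad between -0.03 and 0.03 m and y of carton in the frame of pad between -0.04 and 0.04 m and z of carton in the frame of pad below 0.009 m and angle between carton's own z axis and vertical below 0.15 rad and value of joint lid below 0.04 rad and linear speed of carton below 0.03 m/s and contact force between the fingers and carton below 0.1 N); the robot touches nothing.
It fails at once if the lid is slammed: closing faster than 3 rad/s over its last 0.5 rad (value of joint lid below 0.5 rad and velocity of joint lid below -3 rad/s).
It fails at once if the carton is dropped: it moves faster than 0.7 m/s while the fingers do not touch it (linear speed of carton above 0.7 m/s and contact force between the fingers and carton below 0.05 N).
It fails at once if the packed carton is moved by more than 30 mm (distance of packed from where it was at the start of the episode above 0.03 m).
It fails at once if the jar is moved by more than 40 mm or tipped (distance of jar from where it was at the start of the episode above 0.04 m or angle between jar's own z axis and vertical above 0.5 rad).
It fails at once if the price sign is moved by more than 40 mm or tipped (distance of sign from where it was at the start of the episode above 0.04 m or angle between sign's own z axis and vertical above 0.5 rad).
It also fails if it takes over 64 s, if anything falls off the work surface, if the arm or the gripper's body presses on something with over 40 N, if the wrist force passes 120 N, or if a joint passes its speed limit or range.

## Working session

There is one attempt and no reset: what is moved stays moved. The work goes in short steps, Python scripts to look and compute and a shell command to move; the robot and the scene stay as the last step left them, time stands still between calls to the robot, and variables do not carry over. Pictures are saved under pics/ and viewed, at most 10 in all, crops included, and the job is handed in when it is done.

```bash
ls; mkdir -p pics
python3 - <<'E'
from rig import *
import cv2,numpy as np
for n in("scene","top"):
    c=capture(n); cv2.imwrite(f"pics/{n}0.png",c["image"][:,:,::-1])
    R=cv2.Rodrigues(np.array(c["rvec"]))[0]; print(n,c["fx"],c["cx"],c["dist_coeffs"],-R.T@np.array(c["tvec"]).ravel(),R[2])
print(sense())
E
```

```text
pics
scene 528.6248606758542 324.07038495874536 [-0.06195818  0.          0.          0.          0.        ] [826.91450497 550.24292705 504.37564416] [-0.41621182 -0.73040447 -0.54155058]
top 438.2233430587551 332.1151981735819 [-0.08648832  0.          0.          0.          0.        ] [ 4.73169935e+02 -4.04197129e-01  7.05597046e+02] [ 0.0207304  -0.02663832 -0.99943016]
{'time_s': 0.1, 'joints': array([-1.37241380e+00,  3.13401247e-01,  1.49834657e+00, -1.53812577e-05,
        1.33097719e+00, -2.23383294e-01]), 'dq': array([-9.22984623e-04, -1.28287475e-03, -2.49362126e-03, -9.70464691e-05,
        1.32139678e-03,  5.30879118e-04]), 'tau': array([ 2.02433373e-03, -4.12898648e+01, -2.60143358e+01, -2.03914296e-04,
        3.02622546e-03,  4.89475234e-07]), 'eef_pos': array([ 214.87130679, -478.78431111,  238.79408219]), 'ee_rot': array([-5.66223679e-04,  9.77845942e-01,  2.09325091e-01, -3.91697964e-07]), 'force': array([-0.40771073,  0.20595788, -0.34078538]), 'wrist_torque': array([ 0.02514953, -0.0009402 , -0.06443522]), 'grip_force': 0.0, 'grip_width': 1.0060416793283402}
```

View pics/scene0.png

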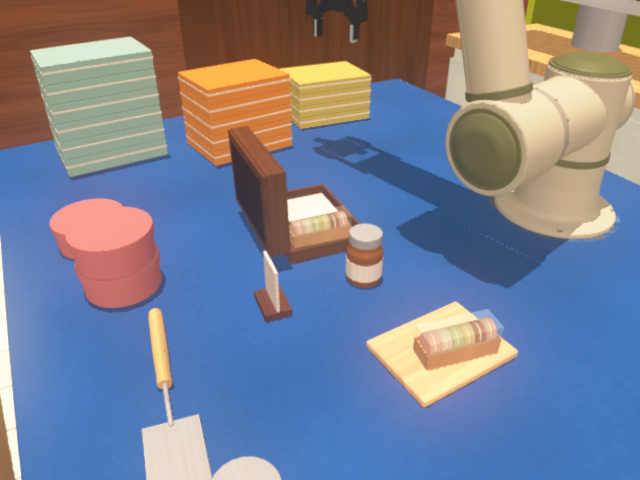

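View pics/top0.png

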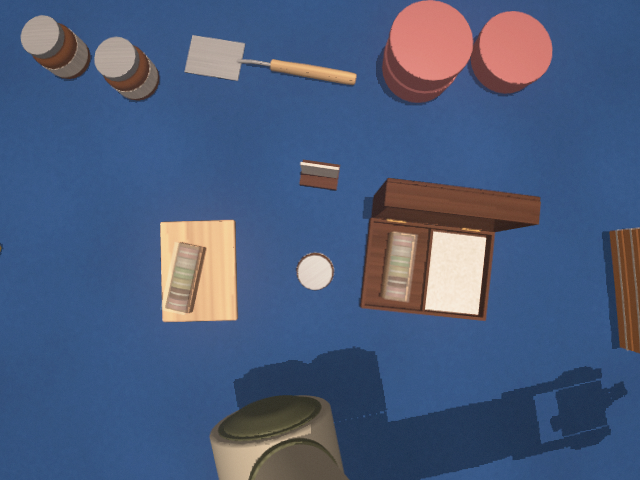

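The top view shows x pointing up and y to the left. The board is at about (200,270) with the carton at (185,277), and the jar is at (315,271). The sign is at (320,175). The chest is at (428,268), with the empty pad at (456,273) on its −y side and the packed carton at (400,266). The lid is upright behind it. Next I'll crop and mask.

```bash
cat > h.py <<'E'
import cv2,numpy as np
from rig import *
def cam(n):
    c=capture(n); c["K"]=np.array([[c["fx"],0,c["cx"]],[0,c["fy"],c["cy"]],[0,0,1]])
    c["R"]=cv2.Rodrigues(np.array(c["rvec"]))[0]; c["t"]=np.array(c["tvec"]).ravel(); c["d"]=np.array(c["dist_coeffs"])
    c["C"]=-c["R"].T@c["t"]; c["hsv"]=cv2.cvtColor(c["image"],cv2.COLOR_RGB2HSV); return c
def ray(c,p):
    u=cv2.undistortPoints(np.array(p,float).reshape(-1,1,2),c["K"],c["d"]).reshape(-1,2)
    d=np.c_[u,np.ones(len(u))]@c["R"]; return d/np.linalg.norm(d,axis=1)[:,None]
def plane(c,p,z): d=ray(c,p); return c["C"]+d*((z-c["C"][2])/d[:,2])[:,None]
def tri(c1,p1,c2,p2):
    out=[]
    for a,b in zip(ray(c1,p1),ray(c2,p2)):
        s=np.linalg.lstsq(np.c_[a,-b],c2["C"]-c1["C"],rcond=None)[0]
        A=c1["C"]+s[0]*a;B=c2["C"]+s[1]*b; out.append(np.r_[(A+B)/2,np.linalg.norm(A-B)])
    return np.array(out)
def proj(c,P): return cv2.projectPoints(np.array(P,float).reshape(-1,3),np.array(c["rvec"]),c["t"],c["K"],c["d"])[0].reshape(-1,2)
def blob(m,x0,y0,x1,y1):
    w=np.zeros(m.shape[:2],np.uint8); w[y0:y1,x0:x1]=m[y0:y1,x0:x1].astype(np.uint8)*255
    return max(cv2.findContours(w,cv2.RETR_EXTERNAL,cv2.CHAIN_APPROX_NONE)[0],key=cv2.contourArea)
E
python3 - <<'E'
from h import *
t=cam("top");s=cam("scene")
def crop(c,x0,y0,x1,y1,k): return cv2.resize(c["image"][y0:y1,x0:x1,::-1],None,fx=k,fy=k,interpolation=cv2.INTER_CUBIC)
a=crop(t,150,210,250,330,5);b=crop(s,360,295,520,402,5)
cv2.imwrite("pics/a.png",np.vstack([np.hstack([a[:,:],np.zeros((600,0,3),np.uint8)])]))
h=np.zeros((600,800,3),np.uint8);x=cv2.resize(a,None,fx=.6,fy=.6);h[:x.shape[0],:x.shape[1]]=x
y=crop(s,400,305,510,375,4);h[320:600,360:800]=y;h[:310,310:790]=cv2.resize(crop(t,355,170,545,325,1),(480,310));cv2.imwrite("pics/crops.png",h)
# masks
H=t["hsv"]
white=(H[...,1]<60)&(H[...,2]>150)
pc=blob(white,415,220,500,325); r=cv2.minAreaRect(pc); q=cv2.boxPoints(r); P=plane(t,q,8); print("pad",q.round(1).tolist(),P.round(1).tolist(),P.mean(0), [np.linalg.norm(P[i]-P[i-1]) for i in(1,2)])
H=s["hsv"]; white=(H[...,1]<60)&(H[...,2]>150)
for n,z,m in(("board",12,None),):
    H=t["hsv"]; m=(H[...,0]>8)&(H[...,0]<30)&(H[...,2]>120)
    q=cv2.boxPoints(cv2.minAreaRect(blob(m,140,200,250,340)));P=plane(t,q,z);print(n,q.round(1).tolist(),P.round(1).tolist(),[np.linalg.norm(P[i]-P[i-1]) for i in(1,2)])
for p in((185,277),(215,240),(190,265),(172,305),(200,250)): print(p,t["hsv"][p[1],p[0]])
E
```

```text
pad [[424.70001220703125, 309.0], [433.1000061035156, 231.3000030517578], [485.8999938964844, 237.0], [477.5, 314.70001220703125]] [[383.8, -167.7, 8.0], [508.7, -181.7, 8.0], [499.6, -269.2, 8.0], [373.5, -254.8, 8.0]] [ 441.39076671 -218.36337937    8.        ] [np.float64(125.70921420563344), np.float64(87.95436246007858)]
board [[159.3000030517578, 221.39999389648438], [234.5, 219.39999389648438], [237.1999969482422, 319.70001220703125], [162.0, 321.70001220703125]] [[523.9, 256.1, 12.0], [526.9, 135.7, 12.0], [368.3, 131.2, 12.0], [364.6, 251.3, 12.0]] [np.float64(120.44834826309929), np.float64(158.6576403548417)]
(185, 277) [ 28  57 165]
(215, 240) [ 16  98 240]
(190, 265) [ 17  55 187]
(172, 305) [ 11  74 190]
(200, 250) [ 13 102 145]
```

View pics/crops.png

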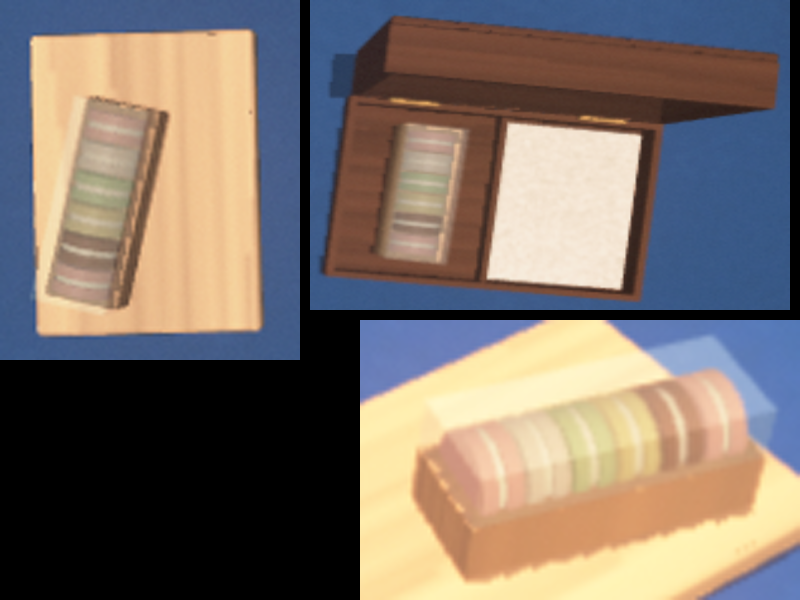

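The crops show the carton with its −y side face visible from the top and its +y and +x faces visible from the scene camera. The pad is fully visible and its size is right. Next I'll turn the carton corners into points.

Run:
```python
from h import *
np.set_printoptions(suppress=True,precision=1)
t=cam("top");s=cam("scene")
T=lambda *p:(np.array(p)/3+[150,210]); S=lambda *p:((np.array(p)-[360,320])/4+[400,305])
bt=plane(t,T((168,112),(128,309)),12); bs=plane(s,S((468,580),(752,515),(413,505)),12)
print(bt,bs)
print(np.linalg.norm(bt[0]-bt[1]),np.linalg.norm(bs[0]-bs[1]),np.linalg.norm(bs[0]-bs[2]))
for v in(bt[0]-bt[1],bs[0]-bs[1]): print(np.degrees(np.arctan2(v[1],v[0])))
print("centre",(bt.mean(0)+bs[:2].mean(0))/2, "width",np.linalg.norm((bt-bs[:2]).mean(0)))
# heights: clear-top -x+y, -x-y ; card rim +x-y
print(tri(t,T((38,302),(112,306),(75,98)),s,S((775,408),(712,337),(470,465))))
# board corner height & pad corner: triangulation
print("lid top edges top view")
H=s["hsv"]; w=(H[...,1]<60)&(H[...,2]>150)
c=blob(w,270,185,345,225); print("pad scene",plane(s,c.reshape(-1,2)[[c[:,0,1].argmin(),c[:,0,0].argmax(),c[:,0,0].argmin()]],8))
# lid free edge corners: top view crop scale 2.526/2, origin (355,170)
L=lambda *p:(np.array(p)-[310,0])/[480/190,2]+[355,170]
print(L((393,17),(778,52),(770,107),(357,93)))
print(tri(t,L((393,17),(778,52),(770,107)),s,[(276,249),(231,131),(243,128)]))
# jar
for c,p in((t,(315,271)),(s,(366,234))): print("jarcap",plane(c,[p],85))
print("sign",plane(t,[(320,171)],80),plane(t,[(320,183)],5))
```

```text
[[482.7 180.8  12. ]
 [378.7 201.9  12. ]] [[489.1 216.8  12. ]
 [391.8 240.6  12. ]
 [484.2 182.5  12. ]]
106.08323203109342 100.18220096675202 34.62009370424771
-11.49006549378691
-13.774276147597392
centre [435.6 210.   12. ] width 38.607158100366895
[[387.4 235.6  52.3   0.1]
 [383.6 199.9  52.7   5.3]
 [490.4 213.7  59.1   3.6]]
lid top edges top view
pad scene [[ 376.6 -257.2    8. ]
 [ 383.1 -184.     8. ]
 [ 444.5 -262.4    8. ]]
[[387.9 178.5]
 [540.2 196. ]
 [537.1 223.5]
 [373.6 216.5]]
[[ 570.2  -92.2   41.7   40.6]
 [ 543.5 -280.3  163.4    6.8]
 [ 514.2 -280.6  161.2    6.8]]
jarcap [[448.2   7.3  85. ]]
jarcap [[449.2  12.   85. ]]
sign [[591.4   0.3  80. ]] [[586.1   0.4   5. ]]
```

Measurements, with checks:
- **Carton:** centre is about (435.5, 210) and yaw is −12.6°. Top height measures 52–59 mm by triangulation and should be 54. Width is 38.6 mm.
- **Pad:** centre is (441.4, −218.4) and yaw is −6.5°.
- **Lid:** its top edge is about 163 mm up.

Now moving over the carton.

```bash
python3 -m handwheel '[[[14,43,0,0,0,-2.3,1],[14,43,0,0,0,-2.3,1],[14,43,0,0,0,-2.3,1],[14,43,0,0,0,-2.3,1],[14,43,0,0,0,-2.3,1],[14,43,0,0,0,-2.3,1],[14,43,0,0,0,-2.3,1],[14,43,0,0,0,-2.3,1]]]' 40
python3 -m handwheel '[[[14,43,0,0,0,-2.3,1],[14,43,0,0,0,-2.3,1],[14,43,0,0,0,-2.3,1],[14,43,0,0,0,-2.3,1],[14,43,-30,0,0,-2.3,1],[14,43,-30,0,0,-2.3,1],[14,43,-30,0,0,-2.3,1],[10,44,-29,0,0,-2.3,1]]]'
python3 -m handwheel '[[[0,0,0,0,0,0,1],[0,0,0,0,0,0,1]]]'
python3 -c "
from h import *
c=cam('top');s=cam('scene')
i=np.hstack([cv2.resize(c['image'][190:340,120:270],(400,400)),cv2.resize(s['image'][200:400,340:540],(400,400))]);cv2.imwrite('pics/b.png',i[:,:,::-1]);print(sense())"
```

```text
time_s: 1.3
eef_pos: [327.1, -133.6, 239.4]
ee_rot: [0.0, 0.999, 0.049, 0.0]
force: [0.1, -0.4, 0.4]
grip_width: 1.002
grip_force: 0.0
time_s: 2.3
eef_pos: [435.3, 211.5, 119.3]
ee_rot: [-0.0, 0.994, -0.111, 0.0]
force: [0.8, 0.5, 1.4]
grip_width: 1.0
grip_force: 0.0
time_s: 2.55
eef_pos: [435.0, 209.7, 120.6]
ee_rot: [0.0, 0.994, -0.11, 0.0]
force: [0.2, -0.1, -0.4]
grip_width: 1.0
grip_force: 0.0
{'time_s': 2.65, 'joints': array([ 2.05080470e-01,  3.54882016e-01,  1.77657032e+00, -1.23188940e-04,
        1.00864306e+00,  1.99725905e+00]), 'dq': array([-0.00378144, -0.00385645,  0.00162133,  0.00230874, -0.00091177,
        0.00477907]), 'tau': array([ 4.46138307e-01, -3.83664036e+01, -2.16762239e+01,  9.63180035e-03,
        2.26263924e-04, -6.69990273e-03]), 'eef_pos': array([435.28412985, 209.30412296, 121.15456356]), 'ee_rot': array([-1.82923749e-04,  9.93883332e-01, -1.10432602e-01,  7.27804446e-04]), 'force': array([0.01059793, 0.22082285, 0.46768425]), 'wrist_torque': array([ 0.04486568, -0.03391314,  0.00163403]), 'grip_force': 0.0, 'grip_width': 1.0015796165069872}
```

View pics/b.png

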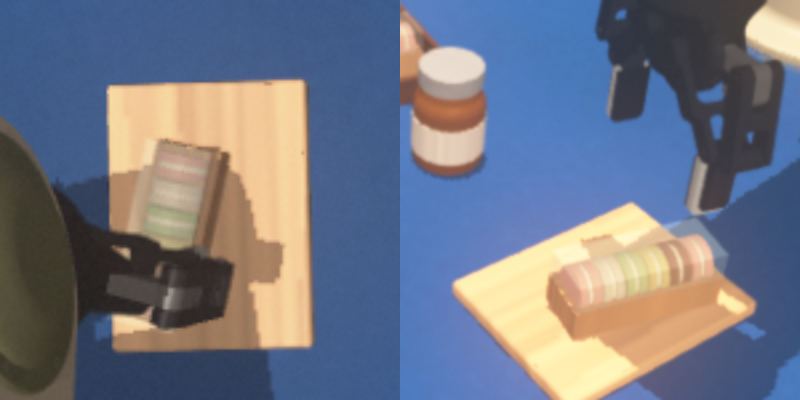

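The crop shows the gripper above the carton. The top-view fingertip is near crop (195,295), and the scene view shows the fingers up and to the right of the carton. I'll check this against the projected TCP before descending.

```bash
python3 -c "
from h import *
t=cam('top');s=cam('scene')
P=[[435,209.5,121],[435,209.5,112],[426,168,125],[444,251,125],[435,209.5,54]]
print(((proj(t,P)-[120,190])*400/150).round(),((proj(s,P)-[340,200])*2+[400,0]).round())"
```

```text
[[116. 245.]
 [122. 244.]
 [196. 264.]
 [ 32. 227.]
 [159. 237.]] [[659. 168.]
 [657. 180.]
 [625. 123.]
 [699. 208.]
 [642. 253.]]
```

The scene fingertips match the prediction to within about 5 mm. In the top view the dark block is the higher knuckle. Descending and gripping.

```bash
python3 -m handwheel '[[[0,0,-30,0,0,0,1],[0,0,-25,0,0,0,1],[0,0,-18,0,0,0,1],[0,0,-10,0,0,0,1],[0,0,-5,0,0,0,1],[0,0,0,0,0,0,1]]]' 30
python3 -m handwheel '[[[0,0,0,0,0,0,-1],[0,0,0,0,0,0,-1],[0,0,0,0,0,0,-1],[0,0,0,0,0,0,-1],[0,0,0,0,0,0,-1],[0,0,0,0,0,0,-1]]]' 30
```

```text
time_s: 3.5
eef_pos: [435.1, 209.9, 32.6]
ee_rot: [-0.0, 0.994, -0.11, 0.0]
force: [-0.1, 0.1, -0.4]
grip_width: 0.999
grip_force: 0.0
time_s: 4.25
eef_pos: [435.2, 210.1, 32.6]
ee_rot: [-0.0, 0.994, -0.11, 0.0]
force: [-1.9, -0.6, 5.8]
grip_width: 0.441
grip_force: 31.8
```

```bash
python3 -m handwheel '[[[0,0,8,0,0,0,-1],[0,0,15,0,0,0,-1],[0,0,25,0,0,0,-1],[0,0,30,0,0,0,-1],[0,0,30,0,0,0,-1],[0,0,25,0,0,0,-1],[0,0,15,0,0,0,-1],[0,0,0,0,0,0,-1]]]'
python3 -m handwheel '[[[0,-15,0,0,0,0.5,-1],[0,-30,0,0,0,0.5,-1],[0,-35,0,0,0,0.5,-1],[0,-35,0,0,0,0.5,-1],[0,-35,0,0,0,0.5,-1],[0,-35,0,0,0,0.5,-1],[0,-35,0,0,0,0.5,-1],[0,-35,0,0,0,0.5,-1]]]'
python3 -m handwheel '[[[0,-35,0,0,0,0.5,-1],[0,-35,0,0,0,0.5,-1],[0,-35,0,0,0,0.5,-1],[3,-30,0,0,0,0.5,-1],[0,-20,0,0,0,0,-1],[0,-15,0,0,0,0,-1],[0,-3,0,0,0,0,-1],[0,0,0,0,0,0,-1]]]'
python3 -c "
from h import *
c=cam('top');s=cam('scene')
i=np.hstack([cv2.resize(c['image'][160:340,350:530],(400,400)),cv2.resize(s['image'][90:270,210:390],(400,400))]);cv2.imwrite('pics/c.png',i[:,:,::-1]);print(sense()['eef_pos'])"
```

```text
time_s: 5.25
eef_pos: [435.2, 210.0, 181.1]
ee_rot: [-0.0, 0.994, -0.11, 0.001]
force: [-0.5, -0.0, -2.2]
grip_width: 0.434
grip_force: 31.0
time_s: 6.25
eef_pos: [434.3, -46.0, 179.3]
ee_rot: [-0.0, 0.997, -0.075, -0.001]
force: [0.7, -0.4, -0.7]
grip_width: 0.438
grip_force: 31.0
time_s: 7.25
eef_pos: [437.9, -217.5, 180.2]
ee_rot: [-0.0, 0.998, -0.058, -0.0]
force: [-0.4, -0.0, -1.7]
grip_width: 0.441
grip_force: 31.0
[ 437.96920362 -217.32907595  180.32052932]
```

View pics/c.png

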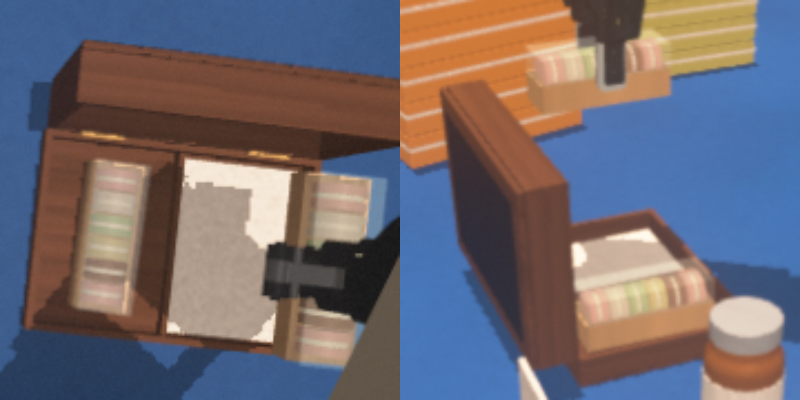

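The carton hangs level and is aligned with the compartment. Crop (330,270) is the carton and (230,250) is the pad, with the yaw matching. Lowering.

```bash
python3 -m handwheel '[[[0,-1,-12,0,0,0,-1],[0,0,-25,0,0,0,-1],[0,0,-30,0,0,0,-1],[0,0,-30,0,0,0,-1],[0,0,-25,0,0,0,-1],[0,0,-15,0,0,0,-1],[0,0,-7,0,0,0,-1],[0,0,0,0,0,0,-1]]]'
python3 -m handwheel '[[[0,0,-2,0,0,0,-1],[0,0,-2,0,0,0,-1],[0,0,-2,0,0,0,-1],[0,0,-1,0,0,0,-1],[0,0,0,0,0,0,-1]]]'
```

```text
time_s: 8.35
eef_pos: [438.0, -219.0, 36.3]
ee_rot: [0.0, 0.998, -0.058, 0.0]
force: [0.4, -0.5, -0.7]
grip_width: 0.44
grip_force: 31.0
time_s: 8.98
eef_pos: [437.9, -219.0, 29.2]
ee_rot: [-0.0, 0.998, -0.058, -0.0]
force: [-0.5, 0.2, -2.1]
grip_width: 0.439
grip_force: 31.0
```

```bash
python3 -m handwheel '[[[0,0,-1,0,0,0,-1],[0,0,0,0,0,0,-1]]]'; python3 -m handwheel '[[[0,0,-0.5,0,0,0,-1],[0,0,0,0,0,0,-1]]]'
```

```text
time_s: 9.22
eef_pos: [438.0, -219.1, 28.6]
ee_rot: [0.0, 0.998, -0.058, 0.0]
force: [-2.1, 0.6, 4.6]
grip_width: 0.438
grip_force: 31.7
time_s: 9.48
eef_pos: [438.0, -219.1, 28.6]
ee_rot: [0.0, 0.998, -0.058, 0.0]
force: [-3.5, 2.3, 11.4]
grip_width: 0.438
grip_force: 32.7
```

Contact came exactly at the predicted height. Releasing and rising.

```bash
python3 -m handwheel '[[[0,0,0,0,0,0,0.1],[0,0,0,0,0,0,0.25],[0,0,0,0,0,0,0.25],[0,0,0,0,0,0,0.25],[0,0,0,0,0,0,0.25]]]'
python3 -m handwheel '[[[0,0,8,0,0,0,0.25],[0,0,20,0,0,0,0.25],[0,0,30,0,0,0,0.25],[-5,0,40,0,0,0,0.25],[-5,0,50,0,0,0,0.25],[-5,0,50,0,0,0,0.25],[0,0,20,0,0,0,0.25],[0,0,0,0,0,0,0]]]'
python3 -c "
from h import *
c=cam('top');s=cam('scene')
i=np.hstack([cv2.resize(c['image'][160:340,350:550],(400,360)),cv2.resize(s['image'][90:270,210:410],(400,360))]);cv2.imwrite('pics/d.png',i[:,:,::-1]);print(sense()['eef_pos'])"
```

```text
time_s: 10.1
eef_pos: [437.9, -219.0, 27.8]
ee_rot: [-0.0, 0.998, -0.058, -0.0]
force: [0.8, 0.2, 0.5]
grip_width: 0.626
grip_force: 0.0
time_s: 11.1
eef_pos: [423.2, -219.2, 247.3]
ee_rot: [0.001, 0.998, -0.058, 0.001]
force: [-0.3, -0.2, -1.2]
grip_width: 0.5
grip_force: 0.0
[ 422.60855844 -218.71431647  244.96908903]
```

View pics/d.png

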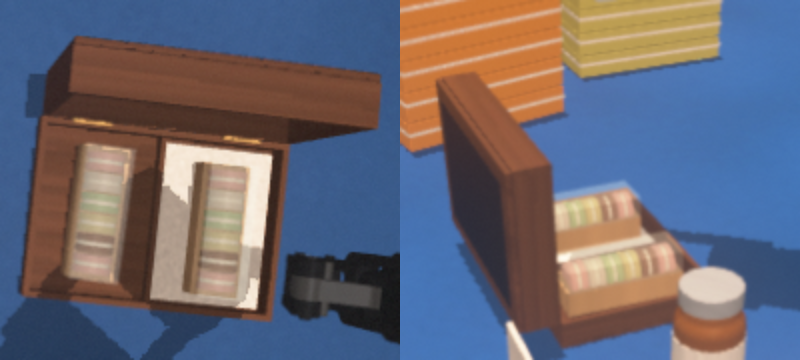

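The carton sits flat in the compartment and has been let go. From the top it is at crop (220,230), on the pad. The lid is still upright. Now I'll compute the lid-closing path: hinge from the pad pose, tip contact 120 mm up the lid.

```bash
python3 -m handwheel '[[[20,4,0,0,0,0,-1],[40,8,0,0,0,0,-1],[45,9,0,0,0,0,-1],[40,9,0,0,0,0,-1],[16,3,0,0,0,0,-1],[0,0,0,0,0,0,-1],[0,0,0,0,0,0,-1]]]' 20
python3 - <<'E'
from h import *
np.set_printoptions(suppress=True,precision=1)
a=np.radians(-6.5);X=np.array([np.cos(a),np.sin(a)]);Y=np.array([-X[1],X[0]])
hin=np.array([441.4,-218.4])+48.5*Y+71*X; r=120; prev=None
for th in np.r_[np.arange(1.6,-.01,-.1)]:
    px=-r*np.cos(th)+36*np.sin(th); pz=r*np.sin(th)+36*np.cos(th)
    p=np.r_[hin+X*(px+11*np.sin(th)),24.5+pz+8]
    print(round(th,2),p,None if prev is None else p-prev); prev=p
E
```

```text
time_s: 12.08
eef_pos: [583.2, -186.1, 245.1]
ee_rot: [-0.0, 0.998, -0.058, -0.001]
force: [-0.3, -0.7, 0.0]
grip_width: -0.002
grip_force: 0.0
1.6 [ 567.6 -184.   151.4] None
1.5 [ 555.6 -182.6  154.7] [-12.    1.4   3.3]
1.4 [ 543.2 -181.2  156.9] [-12.4   1.4   2.1]
1.3 [ 530.5 -179.7  157.8] [-12.7   1.4   0.9]
1.2 [ 517.8 -178.3  157.4] [-12.8   1.5  -0.4]
1.1 [ 505.  -176.8  155.8] [-12.8   1.5  -1.6]
1.0 [ 492.3 -175.4  152.9] [-12.7   1.4  -2.8]
0.9 [ 479.9 -174.   148.9] [-12.4   1.4  -4.1]
0.8 [ 467.9 -172.6  143.7] [-12.    1.4  -5.2]
0.7 [ 456.3 -171.3  137.3] [-11.5   1.3  -6.3]
0.6 [ 445.4 -170.   130. ] [-10.9   1.2  -7.4]
0.5 [ 435.2 -168.9  121.6] [-10.2   1.2  -8.3]
0.4 [ 425.8 -167.8  112.4] [-9.4  1.1 -9.2]
0.3 [ 417.3 -166.8  102.4] [ -8.5   1.  -10. ]
0.2 [ 409.9 -166.    91.6] [ -7.5   0.9 -10.7]
0.1 [ 403.5 -165.3   80.3] [ -6.4   0.7 -11.3]
-0.0 [ 398.2 -164.7   68.5] [ -5.3   0.6 -11.8]
```

```bash
python3 -m handwheel '[[[0,0,-20,0,0,0,-1],[0,0,-25,0,0,0,-1],[0,0,-25,0,0,0,-1],[0,0,-15,0,0,0,-1],[0,0,-8,0,0,0,-1],[0,0,0,0,0,0,-1],[-6,1,0,0,0,0,-1],[-6,1,0,0,0,0,-1]]]'
python3 -m handwheel '[[[-6,1,2,0,0,0,-1],[-6,1,2,0,0,0,-1],[-6,1,1,0,0,0,-1],[-6,1,1,0,0,0,-1],[-6,1,0,0,0,0,-1],[-6,1,0,0,0,0,-1]]]'
```

```text
time_s: 13.08
eef_pos: [571.7, -184.0, 153.4]
ee_rot: [0.0, 0.998, -0.058, 0.0]
force: [-0.7, 0.3, -0.0]
grip_width: -0.002
grip_force: 0.0
time_s: 13.82
eef_pos: [535.6, -177.9, 159.0]
ee_rot: [0.0, 0.998, -0.058, 0.0]
force: [2.5, -0.7, 2.3]
grip_width: -0.002
grip_force: 1.4
```

In contact at about 3 N. Continuing along the arc.

```bash
python3 -m handwheel '[[[-9,0,-1,0,0,0,-1],[-10,0,-1,0,0,0,-1],[-10,1,-1,0,0,0,-1],[-10,1,-1,0,0,0,-1],[-10,1,-2,0,0,0,-1],[-10,1,-3,0,0,0,-1],[-10,1,-4,0,0,0,-1],[-8,1,-4,0,0,0,-1]]]'
python3 -c "
from h import *
c=cam('top');s=cam('scene')
i=np.hstack([cv2.resize(c['image'][160:340,350:550],(400,360)),cv2.resize(s['image'][70:270,200:400],(360,360))]);cv2.imwrite('pics/e.png',i[:,:,::-1]);print(sense()['eef_pos'])"
```

```text
time_s: 14.82
eef_pos: [458.2, -172.0, 141.5]
ee_rot: [0.0, 0.998, -0.058, -0.0]
force: [1.5, -0.6, 0.3]
grip_width: 0.002
grip_force: 0.6
[ 457.89966797 -171.77144925  141.29370269]
```

View pics/e.png

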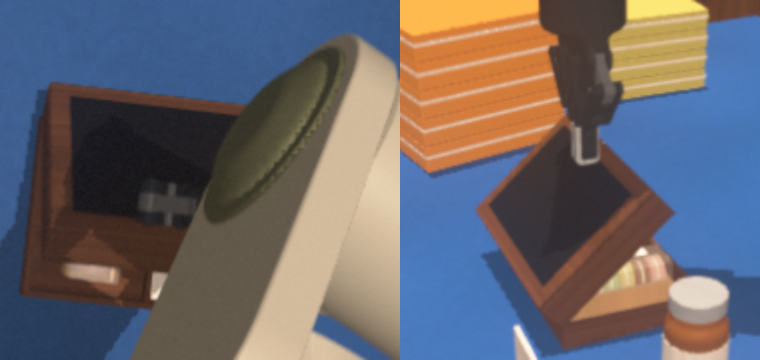

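The lid is about half closed. The fingertip is on its outer face near the front edge, at scene crop (585,155). Continuing slowly.

```bash
python3 -m handwheel '[[[-6,1,-6,0,0,0,-1],[-6,1,-6,0,0,0,-1],[-6,1,-6,0,0,0,-1],[-6,1,-6,0,0,0,-1],[-6,1,-6,0,0,0,-1],[-5,0,-6,0,0,0,-1],[-5,0,-6,0,0,0,-1],[-5,0,-6,0,0,0,-1]]]'
python3 -m handwheel '[[[-4,0,-6,0,0,0,-1],[-3,0,-6,0,0,0,-1],[-3,0,-5,0,0,0,-1],[-2,0,-4,0,0,0,-1],[0,0,0,0,0,0,-1]]]'
```

```text
time_s: 15.92
eef_pos: [413.6, -167.0, 93.4]
ee_rot: [-0.0, 0.998, -0.058, -0.0]
force: [1.0, 0.3, 0.4]
grip_width: -0.001
grip_force: 0.4
time_s: 16.55
eef_pos: [401.7, -166.9, 72.5]
ee_rot: [-0.0, 0.998, -0.058, -0.0]
force: [0.3, 1.2, 0.1]
grip_width: -0.004
grip_force: 0.0
```

```bash
python3 -m handwheel '[[[0,0,-1.5,0,0,0,-1],[0,0,-1.5,0,0,0,-1],[0,0,-1,0,0,0,-1],[0,0,0,0,0,0,-1]]]'; python3 -m handwheel '[[[0,0,-0.7,0,0,0,-1],[0,0,0,0,0,0,-1]]]'; python3 -m handwheel '[[[0,0,-0.7,0,0,0,-1],[0,0,0,0,0,0,-1]]]'
```

```text
time_s: 17.05
eef_pos: [401.9, -167.0, 68.7]
ee_rot: [-0.0, 0.998, -0.058, 0.0]
force: [-0.0, -0.6, 0.4]
grip_width: -0.002
grip_force: 0.0
time_s: 17.3
eef_pos: [402.0, -167.0, 68.5]
ee_rot: [0.0, 0.998, -0.058, 0.0]
force: [-2.7, 1.2, 6.7]
grip_width: 0.001
grip_force: 3.3
time_s: 17.55
eef_pos: [402.0, -167.0, 68.4]
ee_rot: [0.0, 0.998, -0.058, 0.0]
force: [-5.0, 3.2, 15.9]
grip_width: 0.002
grip_force: 8.1
```

The fingertip meets a firm stop at 60.4 mm, the closed height. Retreating and checking.

```bash
python3 -m handwheel '[[[0,0,5,0,0,0,-1],[0,0,20,0,0,0,-1],[-10,-20,40,0,0,0,-1],[-10,-40,40,0,0,0,-1],[-10,-50,30,0,0,0,-1],[-10,-50,10,0,0,0,-1],[0,-30,0,0,0,0,-1],[0,0,0,0,0,0,-1]]]'
python3 -c "
from h import *
c=cam('top');s=cam('scene')
i=np.hstack([cv2.resize(c['image'][140:340,270:550],(420,300)),cv2.resize(s['image'][110:340,200:400],(348,400))[:300]]);cv2.imwrite('pics/f.png',i[:,:,::-1]);print(sense()['force'])"
```

```text
time_s: 18.55
eef_pos: [361.5, -358.3, 212.0]
ee_rot: [-0.0, 0.998, -0.059, -0.0]
force: [-0.4, 0.1, -0.2]
grip_width: -0.001
grip_force: 0.0
[ 0.03978179  0.57918026 -0.77354251]
```

View pics/f.png

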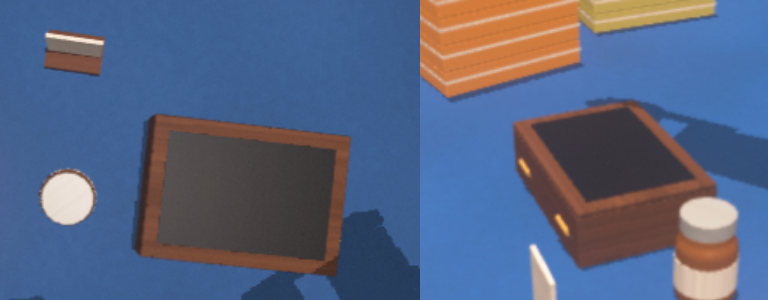

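The lid is fully closed with no gap. The jar at crop (68,197) and the sign at (75,50) are where they were, and the robot is clear of everything.

```bash
python3 -c "
from rig import *
print(finish_job())"
```

```text
the job is handed in; nothing more can be done
None
```

The macaron carton is window up and flat in the compartment that was empty, the lid is fully closed, the jar, sign and packed carton were left alone, and the job is handed in after about 18.6 s; no verdict was returned.

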